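Bathroom shelf: everything back in its own holder

TASK

The bathroom shelf has been wiped; put each of the four things back on the bamboo holder made for it: the toothbrush cup standing in the large round holder, the cream jar standing in the small round one, the comb lying flat and lengthwise on the long rest and the nail clipper flat and lengthwise on the short rest, each about in the middle. Any order will do; set them down gently, without dropping or tipping over the ceramic cup or the glass jar, and leave the swab tub and the nail varnish bottle standing where they are.

Things in the scene. Friction and masses are not known exactly. Their poses are not given: they have to be found in the camera images.
- cup: toothbrush cup, blue glazed ceramic, empty, standing upright, open at the top: straight cylinder 64 mm in diameter, 80 mm tall, wall 4 mm. Origin: centre of its underside; z up. About 180 g. To go on cup_holder.
- jar: closed cream jar, clear glass with white cream and a white screw lid, standing upright: cylinder 44 mm in diameter, 44 mm tall. Origin: centre of its underside; z up. About 120 g. To go on jar_holder.
- comb: green plastic comb lying flat: 130 mm long (its x), 26 mm wide over back and teeth (its y, the back at +y; grip it across this width), 8 mm thick. Origin: centre of its underside; z up. About 30 g. To go on comb_rest.
- clipper: stainless steel nail clipper, closed, lying flat: 58 mm long (its x), 14 mm wide (its y), 12 mm thick. Origin: centre of its underside; z up. About 40 g. To go on clipper_rest.
- cup_holder: the larger of two round bamboo holders, fixed to the shelf: flat floor 4 mm above the shelf, inside a rim 10 mm high over the shelf; rim inside diameter 88 mm, outside 106 mm. Origin: its centre, at shelf height.
- jar_holder: the smaller of two round bamboo holders, fixed to the shelf: flat floor 4 mm above the shelf, inside a rim 10 mm high over the shelf; rim inside diameter 66 mm, outside 84 mm. Origin: its centre, at shelf height.
- comb_rest: the longer of two bamboo rests, fixed to the shelf: flat board 4 mm thick, 154 mm long (its x) by 46 mm wide (its y), with a 6 mm thick lip across each end that stands 10 mm over the shelf; the long sides are open. The 154 mm lie between the lips. Origin: its centre, at shelf height.
- clipper_rest: the shorter of two bamboo rests, fixed to the shelf: flat board 4 mm thick, 82 mm long (its x) by 36 mm wide (its y), with a 6 mm thick lip across each end that stands 10 mm over the shelf; the long sides are open. The 82 mm lie between the lips. Origin: its centre, at shelf height.
- swab_tub: bystander, to be left standing: round clear plastic tub of cotton swabs with a white flip lid, 64 mm in diameter, 64 mm tall, loose. Origin: centre of its underside.
- varnish: bystander, to be left standing: small square amber nail varnish bottle 26 x 26 mm with a black cap 15 mm in diameter, 64 mm tall in all, loose. Origin: centre of its underside. (A flat round aluminium tin, 58 mm in diameter and 22 mm tall, also lies among the things but is not listed.)
Mind the look-alikes: they are no part of the job. Of the things like the comb, leave any that is yellow; of the rest the larger one is meant. Of the things that look like the clipper, take the one that is farthest to the robot's left at the start.

How it is judged:
At the end, for the whole second after the job is handed in: Each thing rests released on its own holder's floor (height within 3 mm), upright or flat (0.1 rad), centres within 15 mm seen from above; comb within 0.25 and clipper within 0.3 rad of the rest's length, either way round; swab tub and varnish bottle stand within 30 mm of their start (horizontal distance between cup and cup_holder below 0.015 m and z of cup in the frame of cup_holder between 0.001 and 0.007 m and angle between each of cup, jar, comb, clipper's own z axis and vertical below 0.1 rad and linear speed of each of cup, jar, comb, clipper below 0.02 m/s and angular speed of each of cup, jar, comb, clipper below 0.2 rad/s and contact force between the fingers and cup below 0.1 N and horizontal distance between jar and jar_holder below 0.015 m and z of jar in the frame of jar_holder between 0.001 and 0.007 m and contact force between the fingers and jar below 0.1 N and horizontal distance between comb and comb_rest below 0.015 m and z of comb in the frame of comb_rest between 0.001 and 0.007 m and contact force between the fingers and comb below 0.1 N and angle between the x axis of comb and the x axis of comb_rest, either way round below 0.25 rad and horizontal distance between clipper and clipper_rest below 0.015 m and z of clipper in the frame of clipper_rest between 0.001 and 0.007 m and contact force between the fingers and clipper below 0.1 N and angle between the x axis of clipper and the x axis of clipper_rest, either way round below 0.3 rad and distance of each of swab_tub, varnish from where it was at the start of the episode below 0.03 m and angle between each of swab_tub, varnish's own z axis and vertical below 0.2 rad); the robot touches nothing.
It fails at once if the ceramic cup or the glass jar is tipped over (angle between any of cup, jar's own z axis and vertical above 0.7 rad).
It fails at once if the ceramic cup or the glass jar is dropped (faster than 0.6 m/s with no finger on it) ((linear speed of cup above 0.6 m/s and contact force between the fingers and cup below 0.05 N) or (linear speed of jar above 0.6 m/s and contact force between the fingers and jar below 0.05 N)).
It fails at once if the swab tub or the nail varnish bottle is knocked over or pushed more than 30 mm (angle between any of swab_tub, varnish's own z axis and vertical above 0.5 rad or distance of any of swab_tub, varnish from where it was at the start of the episode above 0.03 m).
It also fails if it takes over 99 s, if anything falls off the work surface, if the arm or the gripper's body presses on something with over 40 N, if the wrist force passes 120 N, or if a joint passes its speed limit or range.

ROBOT

A 6-joint arm with a two-finger parallel gripper is mounted at the origin on the work surface. World frame = base frame: x ahead of the robot, y to its left, z up, the work surface at z = 0. Lengths are in m, angles in rad, forces in N, time in s.
With the tool pointing down it reaches from about 0.275 to 0.725 m from the base axis. Payload 15.9 kg.
Tool frame: the origin (TCP) lies midway between the tips of the shut fingers; the grasp point (between the pads) lies 19 mm behind it; z points along the fingers, y is the direction in which the jaws open and shut (so a half turn about z gives the same grasp; the last joint's range is limited). The gripper opens to 85 mm and grips with 20 to 120 N. Pads are 22 mm wide; open, the fingers measure 114 mm over their backs; the gripper's body (76 mm by 85 mm) begins 54 mm behind the grasp point. The pads swing forward as they close: fully open they stand 13 mm farther back than shut.
Start: joints at [1.119, 0.213, -0.034, 1.323, 0, 1.571], TCP at [0.218, 0.45, 0.231] pointing down, gripper open.
Joint ranges: [-2.98, 2.98], [-0.74, 1.72], [-1.14, 1.35], [-2.1, 2.04], [-1.57, 1.44], [-3.14, 3.14]. Speed limits (rad/s): [1.89, 1.89, 2.39, 2.57, 3.14, 3.14].

INTERFACE

Orientations are given as a unit quaternion [x, y, z, w].
In Python, from rig import r gives the robot as it stands. The module is installed in compiled form; this text tells all that it offers. Calls block until the motion is done:
- r.move_to(position, orientation): joint-space move of the TCP to a pose.
- r.movel(position, rot=None, velocity=0.15): straight line of the TCP; rot=None keeps the orientation; velocity is the mean speed in m/s.
- r.move_j(angles): joint-space move.
- r.set_gripper(opening, strength=None): finger opening in m; strength is the grip in N (None keeps the last); returns when the fingers have stopped.
- r.hold(seconds).
- r.ik(position, orientation): joint angles nearest the present ones, or None.
- r.get_state(): the state.
- r.grab_frame(name): name is "scene" or "top" or "wrist"; returns a dict with "img" (384x512x3 uint8, red, green, blue), "depth" (384x512 float32, m along the optical axis (not along the pixel's ray), 0 where there is no reading), "K" (3x3 intrinsics, pixels), "k1" (the pictures are not rectified: a ray, as slopes to the right and down, at radius r is drawn at 1 + k1 r^2 times it, then the intrinsics apply), "R" (3x3) and "t" (3): a world point X has camera coordinates R X + t. Camera axes: x right, y down, z forward; pixel columns grow to the right and rows downward; lengths in m; the calibration is good to about 2 mm. A picture is of the moment at which its call begins.
A pose or a line that the arm cannot do raises r.Unreachable and nothing moves.
- r.job_done(): hands the job in, once; it reports no verdict.
The state is a dict: "time_s": time; "joint_pos": joint angles; "qd": joint speeds; "tau": joint torques, N m; "tcp_pos": TCP position; "eef_rot": TCP orientation; "ft_force": force on the tool from outside, world axes, zero at the start; "torque": the same for the moment, N m; "width": finger opening in m.
Only numpy, scipy, OpenCV 4.12 (cv2) and the standard library are available. Lean on these libraries where they do the work, as an engineer would, in place of code of your own. Each camera call takes 0.05 s, during which the arm holds its last target. There are 200 camera calls.

## Working session

There is one attempt and no reset: what is moved stays moved. The work goes in short steps, each a Python script; the robot and the scene stay as the last script left them, time stands still between calls to the robot, and variables do not carry over. Pictures are saved under pics/ and viewed, about 12 in all and at most 16, crops included, and the job is handed in when it is done.

```bash
mkdir -p pics; python3 - <<'E'
from rig import r
import cv2,pickle
D={}
for n in("top","scene"):
    f=r.grab_frame(n); D[n]=f
    cv2.imwrite(f"pics/{n}0.png",cv2.resize(f["img"][...,::-1],None,fx=1.5,fy=1.5))
    print(n,f["K"],f["k1"],f["R"],f["t"],(f["depth"]==0).mean())
pickle.dump(D,open("d0.pkl","wb"))
print(r.get_state())
E
```

```text
top [[372.45643888   0.         257.70826724]
 [  0.         372.45643888 186.02266335]
 [  0.           0.           1.        ]] -0.04050047555752178 [[ 0.02569724 -0.9996384   0.00791931]
 [-0.98211921 -0.02672321 -0.18635379]
 [ 0.18649804 -0.00298893 -0.98245079]] [-0.06382073  0.53080873  0.92268912] 0.004236857096354167
scene [[484.55414455   0.         248.60519407]
 [  0.         484.55414455 187.86660695]
 [  0.           0.           1.        ]] 0.03792195165213577 [[-0.57149489  0.82059538  0.00409979]
 [ 0.67207136  0.47091199 -0.57145602]
 [-0.47086481 -0.32382885 -0.82062245]] [ 0.3266902  -0.31825743  1.41018491] 0.004231770833333333
{'time_s': 0.1, 'joint_pos': array([ 1.11902240e+00,  2.13328920e-01, -3.49822969e-02,  1.32347628e+00,
        5.86044971e-06,  1.57078183e+00]), 'qd': array([-0.00121824, -0.00053966,  0.00132768, -0.00070984,  0.00036969,
        0.0008615 ]), 'tau': array([-1.58908213e-03, -6.87241673e+01,  4.87809920e+01,  1.19609383e-02,
       -1.55067705e-04,  2.86222280e-05]), 'tcp_pos': array([0.21815154, 0.44957431, 0.23086023]), 'eef_rot': array([ 2.23963789e-01,  9.74597340e-01, -4.82340171e-04, -1.13856397e-04]), 'ft_force': array([ 0.00624129,  0.28245658, -0.63909454]), 'torque': array([ 0.00020063,  0.03972221, -0.01874073]), 'width': 0.0856786214851967}
```

View pics/top0.png

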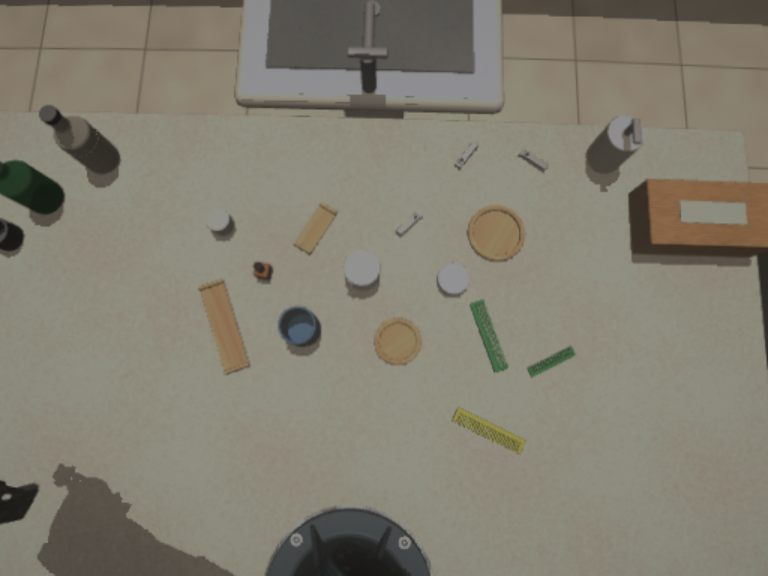

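View pics/scene0.png

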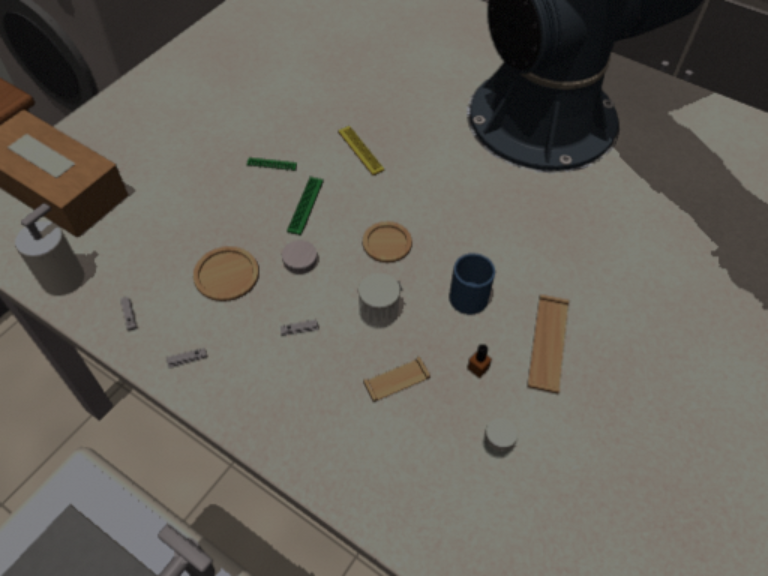

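The top view (up = +x, left = +y, 1.5x pixels) shows:
- **Cup:** (299,327).
- **Jar:** (220,222). The flat tin is at (453,280).
- **Large green comb:** (489,336).
- **Leftmost clipper:** (409,223).
- **Holders:** cup_holder (497,233), jar_holder (397,341), comb_rest (224,327), clipper_rest (316,229).
- **Bystanders:** tub (362,270), varnish (262,270).

The scene view agrees. Next I measure by colour mask or depth, casting rays onto the plane at the right height.

```bash
cat > h.py <<'E'
import numpy as np,cv2
def rays(f,uv):
    uv=np.asarray(uv,float).reshape(-1,1,2)
    p=cv2.undistortPoints(uv,f["K"],np.array([f["k1"],0,0,0]))[:,0]
    d=np.c_[p,np.ones(len(p))]@f["R"]; c=-f["R"].T@f["t"]
    return c,d
def plane(f,uv,z):
    c,d=rays(f,uv); return (c+d*((z-c[2])/d[:,2])[:,None])[:,:2]
def cloud(f):
    h,w=f["depth"].shape; v,u=np.mgrid[:h,:w]
    c,d=rays(f,np.c_[u.ravel(),v.ravel()])
    return (c+d*f["depth"].reshape(-1,1)).reshape(h,w,3)
def rect(xy):
    (c,s,a)=cv2.minAreaRect((np.asarray(xy)*1000).astype(np.float32))
    a=np.radians(a)
    if s[0]<s[1]: a+=np.pi/2; s=s[::-1]
    return np.array(c)/1000,np.array(s),(a+np.pi/2)%np.pi-np.pi/2
E
python3 - <<'E'
import pickle;from h import *
D=pickle.load(open("d0.pkl","rb"))
approx=dict(cup=(299,327,.08),jar=(220,222,.044),comb=(489,336,.008),clipper=(409,223,.012),cup_holder=(497,233,.01),jar_holder=(397,341,.01),comb_rest=(224,327,.006),clipper_rest=(316,229,.006),tub=(362,270,.064),varnish=(262,270,.064),tin=(453,280,.022))
f=D["top"];P=cloud(f);g=D["scene"];Q=cloud(g)
tab=np.abs(P[...,2])<.02
print("table z",np.median(P[...,2][200:300,150:330]),P[...,2][330,150:170].std())
np.set_printoptions(precision=4,suppress=True)
for F,nm in((f,"top"),(g,"scene")):
  C=cloud(F);hsv=cv2.cvtColor(F["img"],cv2.COLOR_RGB2HSV).astype(int)
  for n,(u,v,z) in approx.items():
    a=plane(f,[(u/1.5,v/1.5)],z)[0]
    near=np.hypot(C[...,0]-a[0],C[...,1]-a[1])<(.1 if 'comb' in n else .06)
    H,S=hsv[...,0],hsv[...,1]
    if n=='comb': m=near&(H>45)&(H<85)&(S>90)
    elif 'hold' in n or 'rest' in n: m=near&(H>8)&(H<24)&(S>85)&(C[...,2]<.02)
    elif n=='clipper': m=near&(C[...,2]>.005)&(C[...,2]<.03)
    else: m=near&(C[...,2]>z-.012)
    k,l,st,_=cv2.connectedComponentsWithStats(m.astype(np.uint8))
    if k<2: print(n,'none');continue
    m=l==1+st[1:,4].argmax()
    zz=C[...,2][m]
    if z>.02: xy=C[...,:2][m]
    else:
      v_,u_=np.nonzero(m);xy=plane(F,np.c_[u_,v_],z)
    c,s,ang=rect(xy);ec,er=cv2.minEnclosingCircle((xy*1000).astype(np.float32))
    print(nm,n,m.sum(),"rect",c,s,round(ang,3),"circ",np.array(ec)/1000,round(2*er,1),"z",np.percentile(zz,[5,50,95]))
E
```

```text
table z 0.0011179163914982748 0.0016855408200088925
top cup 150 rect [0.4462 0.0992] [62.3015 59.2955] 0.821 circ [0.4474 0.0987] 64.1 z [0.07   0.0803 0.0836]
top jar 221 rect [0.6335 0.256 ] [43.0224 41.4381] -1.565 circ [0.6338 0.2558] 43.9 z [0.0386 0.0449 0.0475]
top comb 134 rect [ 0.4428 -0.2338] [125.4569  21.1632] 0.353 circ [ 0.4425 -0.2334] 126.1 z [0.0057 0.0089 0.0116]
top clipper 104 rect [ 0.6437 -0.0882] [56.194  17.8624] -0.784 circ [ 0.6433 -0.0891] 57.9 z [0.0066 0.0124 0.0156]
top cup_holder 1060 rect [ 0.6334 -0.2506] [103.2094 102.0074] -1.219 circ [ 0.6337 -0.2498] 104.8 z [0.0024 0.0061 0.0126]
top jar_holder 722 rect [ 0.4282 -0.0722] [80.1097 77.1913] -1.544 circ [ 0.4285 -0.0717] 81.4 z [0.0021 0.0062 0.0128]
top comb_rest 974 rect [0.4488 0.2408] [165.7432  43.7413] 0.371 circ [0.4487 0.2414] 168.8 z [0.0023 0.0053 0.0103]
top clipper_rest 372 rect [0.6336 0.0843] [92.4637 32.9064] -0.525 circ [0.6338 0.0851] 95.7 z [0.0022 0.0054 0.0107]
top tub 475 rect [ 0.5484 -0.0048] [61.7397 59.4478] 0.031 circ [ 0.5462 -0.0047] 66.8 z [0.0616 0.0647 0.0677]
top var
[... 802 characters left out ...]
ene jar_holder 678 rect [ 0.4295 -0.0702] [83.1128 80.7393] 0.612 circ [ 0.4296 -0.071 ] 85.1 z [0.0023 0.0066 0.0134]
scene comb_rest 1211 rect [0.4461 0.2399] [168.0024  44.411 ] 0.373 circ [0.4458 0.24  ] 171.3 z [0.0015 0.0047 0.0094]
scene clipper_rest 575 rect [0.6321 0.0856] [93.3877 37.3293] -0.525 circ [0.6314 0.0842] 97.5 z [0.0021 0.0052 0.0109]
scene tub 574 rect [ 0.549  -0.0065] [63.2723 62.903 ] 0.224 circ [ 0.5468 -0.0059] 67.8 z [0.058  0.0646 0.0676]
scene varnish 50 rect [0.5473 0.1738] [14.0281 13.8426] -0.846 circ [0.5466 0.1737] 16.4 z [0.0546 0.0641 0.0667]
scene tin 387 rect [ 0.5421 -0.1693] [56.7913 54.5338] 0.637 circ [ 0.5415 -0.1699] 59.3 z [0.0152 0.0228 0.026 ]
```

Both views agree to about 3 mm. I start with the cup, as a check on the helpers.

```bash
cat > a.py <<'E'
import numpy as np
from rig import r
np.set_printoptions(precision=4,suppress=True)
def rot(a):   # tool down, jaws along world yaw a
    p=(a+np.pi/2)/2; return [np.cos(p),np.sin(p),0,0]
def best(p,a):  # the half turn that keeps the last joint nearest its middle
    c=[(abs(q[5]),rot(x)) for x in (a-2*np.pi,a-np.pi,a,a+np.pi) if (q:=r.ik(p,rot(x))) is not None]
    return min(c,key=lambda t:t[0])[1]
def fz(): return r.get_state()["ft_force"][2]
def lower(x,y,z0,zmin,df=2.,step=.001):
    """line to z0, then small steps to zmin or until the upward force grows by df"""
    r.movel([x,y,z0],velocity=.12); r.hold(.15); b=fz(); z=z0
    while z-step>=zmin-1e-6:
        z-=step; r.movel([x,y,z],velocity=.02)
        if fz()-b>df: break
    print(f"  lowered to {z:.4f} dF {fz()-b:.2f}"); return z
def goto(x,y,a,z=.2):
    r.move_to([x,y,z],best([x,y,z],a))
def stat(t):
    s=r.get_state(); print(t,"t",round(s["time_s"],2),"w",round(s["width"],4),"tcp",s["tcp_pos"],"F",s["ft_force"])
E
python3 - <<'E'
from a import *
goto(.446,.0982,0.6); stat("above")
r.movel([.446,.0982,.035],velocity=.15); stat("down")
r.set_gripper(0,30); stat("grip")
r.movel([.446,.0982,.2],velocity=.2); stat("up")
goto(.6338,-.2497,-.4); stat("over")
z=lower(.6338,-.2497,.043,.037); stat("set")
import cv2
f=r.grab_frame("scene"); cv2.imwrite("pics/s1.png",f["img"][...,::-1])
E
```

```text
above t 1.65 w 0.0854 tcp [0.446  0.0989 0.2001] F [1.0174 0.7293 0.1675]
down t 2.9 w 0.0858 tcp [0.4465 0.0984 0.0356] F [-0.1726  0.219  -0.4077]
grip t 3.23 w 0.0637 tcp [0.4464 0.0983 0.0358] F [-2.6732 -0.6941 10.5486]
up t 4.21 w 0.0634 tcp [0.4455 0.0981 0.199 ] F [ 0.631  -0.4772 -3.2575]
over t 6.53 w 0.0636 tcp [ 0.6338 -0.2493  0.2   ] F [-0.3325 -0.6042 -2.6687]
  lowered to 0.0390 dF 11.62
set t 9.14 w 0.0636 tcp [ 0.6338 -0.2497  0.0399] F [-4.1591  2.0618  9.4755]
```

View pics/s1.png

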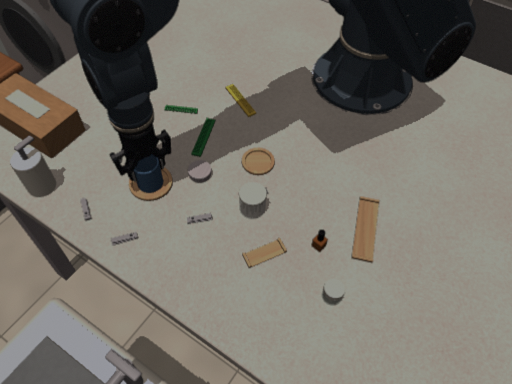

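The cup sits centred in the large holder at about (150,183), upright and touching the floor. Next I release it and do the jar.

```bash
python3 - <<'E'
from a import *
r.set_gripper(.085); r.hold(.2); stat("rel")
r.movel([.6338,-.2497,.2],velocity=.2)
goto(.6347,.2562,.6); stat("above jar")
r.set_gripper(.075)
z=lower(.6347,.2562,.02,.014); stat("down")
r.set_gripper(0,30); stat("grip")
r.movel([.6347,.2562,.2],velocity=.2); stat("up")
goto(.429,-.0714,0.); stat("over")
z=lower(.429,-.0714,z+.010,z+.001); stat("set")
r.set_gripper(.07); r.hold(.2); r.movel([.429,-.0714,.2],velocity=.2)
# comb
a=.35+np.pi/2
goto(.443,-.2338,a); r.set_gripper(.04)
z=lower(.443,-.2338,.012,-.008); stat("comb down")
E
```

```text
rel t 9.74 w 0.0849 tcp [ 0.6338 -0.2497  0.0389] F [-0.9443  0.1538 -0.009 ]
above jar t 13.16 w 0.0851 tcp [0.6348 0.2558 0.1999] F [0.5839 0.8914 0.0913]
  lowered to 0.0140 dF -0.51
down t 16.73 w 0.0748 tcp [0.6347 0.2562 0.0139] F [-0.1978 -0.3111 -0.46  ]
grip t 17.12 w 0.0429 tcp [0.6348 0.2563 0.0142] F [-0.2835  0.3861  2.8974]
up t 18.2 w 0.0428 tcp [0.6343 0.256  0.1988] F [ 0.0225  0.2549 -1.0745]
over t 19.64 w 0.0431 tcp [ 0.4297 -0.071   0.2001] F [-0.1185 -0.0758 -0.417 ]
  lowered to 0.0180 dF 3.99
set t 22.91 w 0.0427 tcp [ 0.4292 -0.0714  0.0182] F [-1.4162  0.7252  4.2533]
  lowered to 0.0100 dF 2.60
comb down t 29.24 w 0.0404 tcp [ 0.443  -0.2338  0.0099] F [-0.6263  0.2438  1.2935]
```

```bash
python3 - <<'E'
from a import *
import cv2
r.hold(.3); stat("hold")
f=r.grab_frame("wrist"); g=r.grab_frame("scene")
s=cv2.resize(g["img"][60:260,110:310],(576,576))
cv2.imwrite("pics/w2.png",np.hstack([cv2.resize(f["img"],None,fx=.45,fy=.45)[:,:], s[:173,:400][:, :]])[...,::-1]) if 0 else None
cv2.imwrite("pics/w2.png",f["img"][...,::-1]); cv2.imwrite("pics/s2.png",s[...,::-1])
E
```

```text
hold t 29.54 w 0.0401 tcp [ 0.443  -0.2338  0.01  ] F [-0.8428 -0.2794  0.0319]
```

View pics/w2.png

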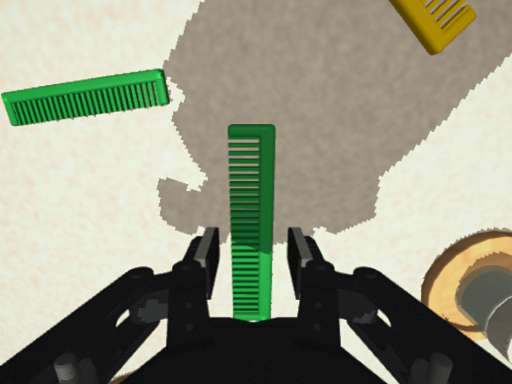

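View pics/s2.png

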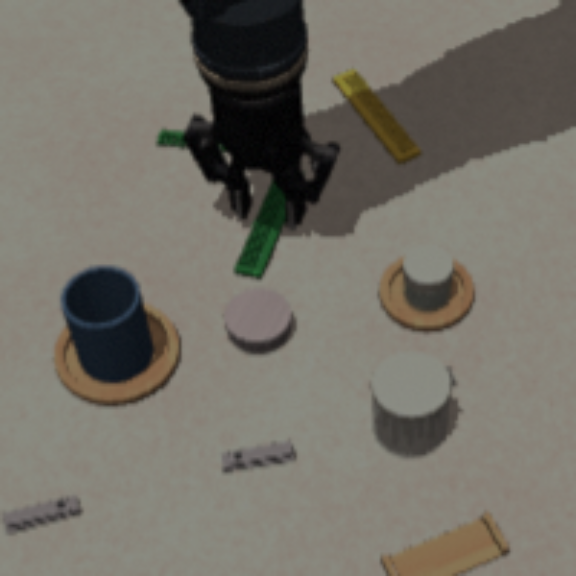

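The wrist view shows the comb (col ~250) centred between the open fingers with no contact, so the force reading was motion noise. The scene crop shows the jar centred in its holder at (428,285) and the cup upright at (110,325). I'll read force only after settling, and carry on.

```bash
sed -i 's/velocity=.02)$/velocity=.02); r.hold(.1)/' a.py; python3 - <<'E'
from a import *
x,y=.443,-.2338
z=lower(x,y,.008,-.008)
r.movel([x,y,z+.002],velocity=.02); r.set_gripper(0,20); r.hold(.1); stat("grip")
r.movel([x,y,.08],velocity=.1); stat("up")
import cv2
f=r.grab_frame("wrist"); cv2.imwrite("pics/w3.png",f["img"][...,::-1])
E
```

```text
lowered to -0.0020 dF 11.11
grip t 34.17 w 0.0253 tcp [ 0.443  -0.2338 -0.    ] F [ 0.0491 -0.1304  2.3505]
up t 35.12 w 0.0252 tcp [ 0.4426 -0.2336  0.0794] F [ 0.1502 -0.4808 -0.3494]
```

View pics/w3.png

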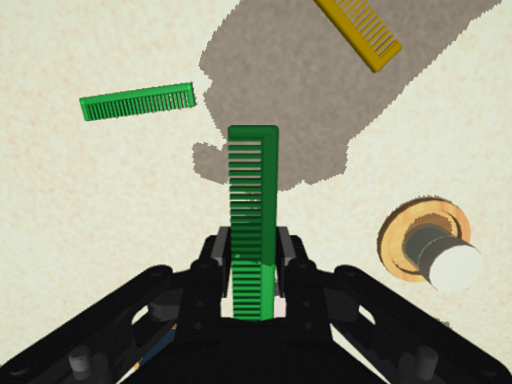

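The comb is held level and square. Next I place it, then pick and place the clipper the same way.

```bash
python3 - <<'E'
from a import *
r.movel([.443,-.2338,.2],velocity=.2)
x,y=.4475,.2405
goto(x,y,.372+np.pi/2)
z=lower(x,y,.010,.001); stat("comb set")
r.set_gripper(.045); r.hold(.1); r.movel([x,y,.2],velocity=.2)
x,y=.6457,-.088
goto(x,y,-.765+np.pi/2); r.set_gripper(.03)
z=lower(x,y,.005,-.006)
r.movel([x,y,z+.002],velocity=.02); r.set_gripper(0,25); r.hold(.1); stat("grip")
r.movel([x,y,.2],velocity=.15); stat("up")
x,y=.6329,.0849
goto(x,y,-.525+np.pi/2)
import cv2
f=r.grab_frame("wrist"); cv2.imwrite("pics/w4.png",f["img"][...,::-1])
E
```

```text
lowered to 0.0030 dF 23.42
comb set t 41.98 w 0.0253 tcp [0.4476 0.2405 0.0039] F [-6.6477 -4.8226 23.6418]
  lowered to -0.0010 dF 7.57
grip t 49.92 w 0.013 tcp [ 0.6457 -0.088   0.001 ] F [-0.5265 -0.0086  1.3937]
up t 51.39 w 0.0133 tcp [ 0.6453 -0.0879  0.1991] F [ 0.2488  0.0694 -0.1345]
```

View pics/w4.png

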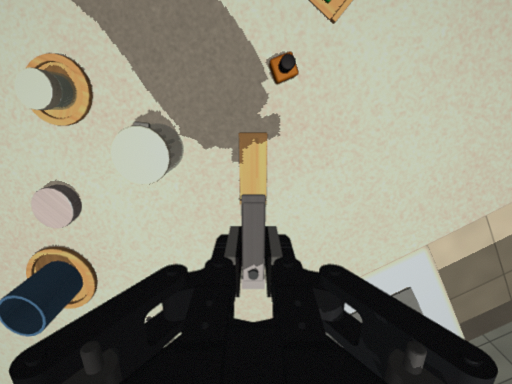

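The clipper is held straight in the jaws and lined up over its rest. I set it down, park the arm and check.

```bash
python3 - <<'E'
from a import *
from h import *
import cv2
x,y=.6329,.0849
z=lower(x,y,.010,.002); stat("set")
r.set_gripper(.035); r.hold(.1); r.movel([x,y,.2],velocity=.2)
r.move_j([1.119,.213,-.034,1.323,0,1.571]); r.hold(.3); stat("parked")
T=dict(cup=(.446,.0982,.08,'cup_holder'))
A=dict(cup=(.6338,-.2497,.084),jar=(.429,-.0714,.048),tub=(.547,-.0054,.064),varnish=(.5463,.1743,.064),comb=(.4475,.2405,.012),clipper=(.6329,.0849,.016))
for nm in("top","scene"):
  F=r.grab_frame(nm);C=cloud(F);hsv=cv2.cvtColor(F["img"],cv2.COLOR_RGB2HSV).astype(int)
  if nm=="top": cv2.imwrite("pics/t5.png",cv2.resize(F["img"][60:280,100:400],None,fx=2.5,fy=2.5)[...,::-1])
  else: cv2.imwrite("pics/s5.png",cv2.resize(F["img"][120:320,120:400],None,fx=2.5,fy=2.5)[...,::-1])
  for n,(px,py,z) in A.items():
    m=np.hypot(C[...,0]-px,C[...,1]-py)<(.1 if n=='comb' else .05)
    H,S=hsv[...,0],hsv[...,1]
    m&=(H>45)&(H<85)&(S>90) if n=='comb' else ((S<60)&(C[...,2]>.006)&(C[...,2]<.03)&(np.hypot(C[...,0]-px,C[...,1]-py)<.038) if n=='clipper' else C[...,2]>z-.012)
    k,l,st,_=cv2.connectedComponentsWithStats(m.astype(np.uint8));m=l==1+st[1:,4].argmax()
    v,u=np.nonzero(m);xy=C[...,:2][m] if z>.02 else plane(F,np.c_[u,v],z)
    c,s,a=rect(xy);print(nm,n,"c",c,"off mm",(c-[px,py])*1000,"size",s,"yaw",round(a,3),"z",np.median(C[...,2][m]))
E
```

```text
lowered to 0.0040 dF 13.74
set t 56.15 w 0.0131 tcp [0.633  0.0849 0.0049] F [-6.041  -1.5185 13.5398]
parked t 60.02 w 0.0351 tcp [0.2188 0.4501 0.2314] F [-0.4138 -0.4829  0.2498]
top cup c [ 0.6337 -0.2499] off mm [-0.0564 -0.1555] size [62.5275 62.3036] yaw 1.266 z 0.08327426899509904
top jar c [ 0.43   -0.0686] off mm [0.9948 2.7772] size [41.2331 38.6291] yaw -1.538 z 0.048568881089332716
top tub c [ 0.5485 -0.0048] off mm [1.5344 0.6253] size [61.6372 59.5887] yaw 0.038 z 0.06482961433535767
top varnish c [0.5458 0.1741] off mm [-0.4958 -0.1934] size [13.4274 12.5941] yaw -0.087 z 0.06467375597285735
top comb c [0.4478 0.2404] off mm [ 0.3154 -0.1031] size [127.0106  23.0582] yaw 0.372 z 0.012889429164631871
top clipper c [0.6341 0.0841] off mm [ 1.2028 -0.8179] size [56.6617 14.8878] yaw -0.529 z 0.015991546545768398
scene cup c [ 0.6334 -0.2513] off mm [-0.4023 -1.6499] size [65.1604 62.3687] yaw 0.948 z 0.08206577353204414
scene jar c [ 0.4298 -0.0694] off mm [0.7805 2.0113] size [43.3736 41.9529] yaw 0.622 z 0.04828221085644557
scene tub c [ 0.5483 -0.0067] off mm [ 1.2625 -1.3499] size [64.1284 62.9077] yaw 0.048 z 0.06454781136006776
scene varnish c [0.5474 0.1729] off mm [ 1.0858 -1.3617] size [14.5999 13.8103] yaw 0.821 z 0.06323757991739704
scene comb c [0.448  0.2397] off mm [ 0.4628 -0.8469] size [129.3557  23.891 ] yaw 0.372 z 0.011272678301472161
scene clipper c [0.6359 0.0857] off mm [2.9587 0.8459] size [57.3237 17.0018] yaw -0.516 z 0.01555246313819858
```

View pics/t5.png

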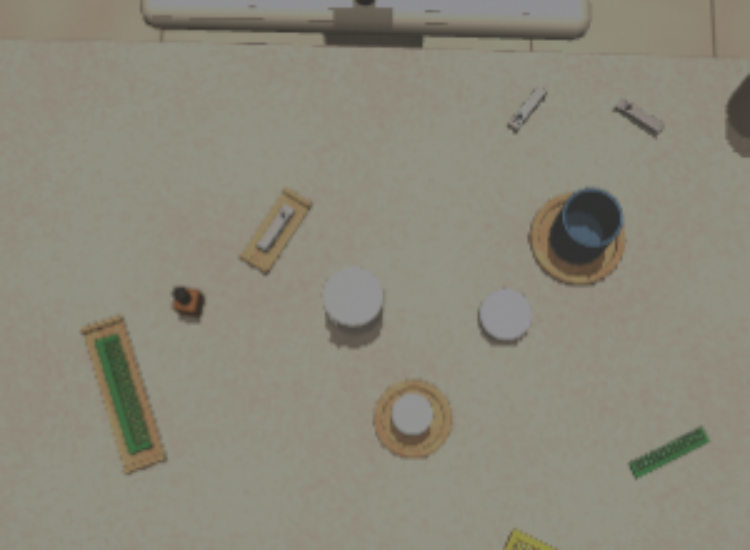

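View pics/s5.png

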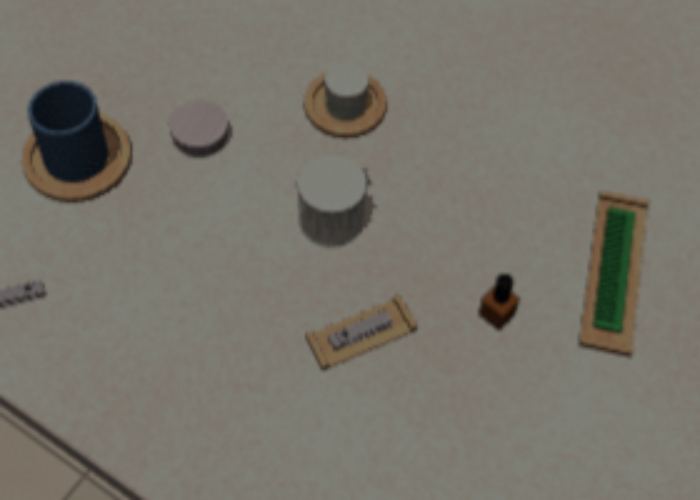

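Both views show all four things in place: cup (585,225), jar (412,413), comb (123,393) and clipper (276,230) in the top crop. The tub and varnish bottle haven't moved.

```bash
python3 -c "
from rig import r
r.job_done()"
```

```text
the job is handed in; nothing more can be done
```

All four things are back on their holders, and I handed the job in with the arm parked at about 60 s of the 99 s allowed. I placed them in the order cup, jar, comb, clipper.

- **Position:** in both the top and scene views each thing lies within about 3 mm of its holder's centre. The comb and clipper are within 0.01 rad of their rests' length.
- **Height and stance:** the tops sit at the heights expected for resting on the 4 mm floors, and everything looks upright or flat.
- **Bystanders:** the swab tub and varnish bottle read within 2 mm of where they started. That is within the measuring error.

Two things didn't go quite as planned. While lowering to the comb, one force reading signalled contact too early; a wrist picture showed it was motion noise, so I then read force only after the arm had settled. The last 1 mm steps also pressed a little harder than intended when setting down: the force rose by about 23 N for the comb, 14 N for the clipper and 12 N for the cup. No other check failed or disagreed.

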